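Clear the fabrication bench: tools into the cutout tray, cartons onto the roller lane

TASK

Clear the bench after the job: press every loose tool that is there (wrench, ratchet, pliers, hammer) fully home and flat into its own recess of the cutout tray, turned the way the recess is cut, and set both cartons one after the other lengthways on the open upper end of the roller lane so that the first rolls down to the stop and the second runs up behind it. Leave everything else on the bench where it is.

Things in the scene. Friction and masses are not known exactly. Their poses are not given: they have to be found in the camera images.
- wrench_mid (a point): open-ended wrench, bright steel, 156 mm long: bar handle 20 mm wide, fork head 46 mm wide; may be absent. Lies flat, 24 mm thick and alike on both faces (either face may be up). This point is its grip point near the centre of mass, half-way up (12 mm above its underside), 20 mm wide here across y; x runs along the tool to the head (which ends 78 mm ahead), z up. The head parts are 18 to 24 mm thick; about 0.35 kg.
- wrench_recess (a point): On the tray: where wrench_mid lies when the wrench is fully home in its own recess (12 mm above the recess floor, 18 mm above the bench). Axes of the tray. This recess has its head end towards -x of the tray.
- ratchet_mid (a point): socket ratchet, 160 mm long: black grip 24 mm wide, thinner 16 mm neck, round steel head of 40 mm; may be absent. Lies flat, 24 mm thick and alike on both faces (either face may be up). This point is its grip point near the centre of mass, half-way up (12 mm above its underside), 24 mm wide here across y; x runs along the tool to the head (which ends 80 mm ahead), z up. The head parts are 18 to 24 mm thick; about 0.35 kg.
- ratchet_recess (a point): On the tray: where ratchet_mid lies when the ratchet is fully home in its own recess (12 mm above the recess floor, 18 mm above the bench). Axes of the tray. This recess has its head end towards -x of the tray.
- pliers_mid (a point): closed pliers, 172 mm long: two dark handles spreading to about 54 mm at the tail, steel pivot block 30 mm wide (here is the grip), narrow 16 mm nose; may be absent. Lies flat, 24 mm thick and alike on both faces (either face may be up). This point is its grip point near the centre of mass, half-way up (12 mm above its underside), 30 mm wide here across y; x runs along the tool to the nose (which ends 76 mm ahead), z up. The head parts are 18 to 24 mm thick; about 0.35 kg.
- pliers_recess (a point): On the tray: where pliers_mid lies when the pliers is fully home in its own recess (12 mm above the recess floor, 18 mm above the bench). Axes of the tray. This recess has its nose end towards +x of the tray.
- hammer_mid (a point): small cross hammer, 152 mm long: wooden handle 24 mm wide, steel head 84 mm across at the end (T shape); may be absent. Lies flat, 24 mm thick and alike on both faces (either face may be up). This point is its grip point near the centre of mass, half-way up (12 mm above its underside), 24 mm wide here across y; x runs along the tool to the head (which ends 60 mm ahead), z up. The head parts are 18 to 24 mm thick; about 0.35 kg.
- hammer_recess (a point): On the tray: where hammer_mid lies when the hammer is fully home in its own recess (12 mm above the recess floor, 18 mm above the bench). Axes of the tray. This recess has its head end towards +x of the tray.
- tray: Fixed cutout tray of dark hard foam with grey recess floors, 200 mm (its x) by 272 mm (its y), 17 mm high, origin under its centre. Four recesses with the outlines of the four tools side by side (from -y to +y: wrench, hammer, ratchet, pliers), lengthways along x, 11 mm deep with 2.5 mm play all round (the pliers handles lie in a plain oblong, 59 mm wide); a seated tool stands 13 mm proud. Each takes its tool one way round only.
- carton_a_mid (a point): Cardboard carton with a paper band, 100 mm long (its x), 56 mm wide and 56 mm high, about 0.35 kg; this is its centre, 28 mm up. Both cartons are alike.
- carton_b_mid (a point): Cardboard carton with a paper band, 100 mm long (its x), 56 mm wide and 56 mm high, about 0.35 kg; this is its centre, 28 mm up. Both cartons are alike.
- lane: Fixed roller lane with blue side rails, 330 mm long, origin on the bench under its centre. It falls 9 degrees towards its +x (away from the robot), where a plate stops what rolls down; 14 free-running rollers; 68 mm between the rails, which stand 12 mm above the roller tops. Two steel guard bars cross the lower half 73 mm above the rollers (at about 25 and 105 mm down the slope from the middle): a carton passes under them, a hand does not. The upper end is open for loading.
- lane_load (a point): Where the centre of a carton comes when set lengthways on the rollers in the open upper part, 97 mm up the slope from the middle of the lane (28 mm above the roller tops, square to the slope). Axes of the lane (level, not tilted).
- lane_first (a point): Where the centre of the carton lies that rests against the stop.
- lane_second (a point): Where the centre of the carton lies that has run up against the first one.
- spool: Not part of the job: grey wire spool, 60 mm wide, 46 mm high; origin under its centre. Leave it alone.
- bushing: Not part of the job: brass bushing, 38 mm wide, 34 mm high; origin under its centre. Leave it alone.
- magnet: Not part of the job: red welding magnet, 80 by 50 by 18 mm; origin under its centre. Leave it alone.
- flux_tin: Not part of the job: closed tin, 66 mm wide, 50 mm high; origin under its centre. Leave it alone.
- wirebrush: Not part of the job: flat brush with a wooden handle, about 200 mm long; origin under its centre. Leave it alone.

How it is judged:
At the end, for the whole second after the job is handed in: Each tool present is home in its own recess, right way round: grip point within 7 mm, height within 3 mm, lengthways within 0.045 rad; one carton rests against the stop, the other behind it (centres within 12 mm of those places) (horizontal distance between wrench_mid and wrench_recess below 0.007 m and z of wrench_mid in the frame of wrench_recess between -0.004 and 0.003 m and angle between the x axis of wrench_mid and the x axis of wrench_recess, either way round below 0.045 rad and horizontal distance between ratchet_mid and ratchet_recess below 0.007 m and z of ratchet_mid in the frame of ratchet_recess between -0.004 and 0.003 m and angle between the x axis of ratchet_mid and the x axis of ratchet_recess, either way round below 0.045 rad and horizontal distance between pliers_mid and pliers_recess below 0.007 m and z of pliers_mid in the frame of pliers_recess between -0.004 and 0.003 m and angle between the x axis of pliers_mid and the x axis of pliers_recess, either way round below 0.045 rad and horizontal distance between hammer_mid and hammer_recess below 0.007 m and z of hammer_mid in the frame of hammer_recess between -0.004 and 0.003 m and angle between the x axis of hammer_mid and the x axis of hammer_recess, either way round below 0.045 rad and ((distance between carton_a_mid and lane_first below 0.012 m and distance between carton_b_mid and lane_second below 0.012 m) or (distance between carton_b_mid and lane_first below 0.012 m and distance between carton_a_mid and lane_second below 0.012 m))); the robot touches nothing.
It fails at once if something that is not part of the job is moved more than 50 mm (distance of any of spool, bushing, magnet, flux_tin, wirebrush from where it was at the start of the episode above 0.05 m).
Of wrench, ratchet, pliers, hammer only 2 to 4 are there at a start; the rules pass over those that are not, and their reading is None.
At some moment in a run one of wrench, ratchet, pliers, hammer may be knocked a few centimetres aside while the robot is not near it.
Once in a run the grip may slacken for a moment while it holds something.
It also fails if it takes over 210 s, if anything falls off the work surface, if the arm or the gripper's body presses on something with over 40 N, if the wrist force passes 120 N, or if a joint passes its speed limit or range.

ROBOT

A 6-joint arm with a two-finger parallel gripper is mounted at the origin on the work surface. World frame = base frame: x ahead of the robot, y to its left, z up, the work surface at z = 0. Lengths are in m, angles in rad, forces in N, time in s.
With the tool pointing down it reaches from about 0.35 to 0.85 m from the base axis. Payload 8.1 kg.
Tool frame: the origin (TCP) lies on the centre line of the jaws, within the pads' length; the fingertips stand 25 mm ahead of it and the grasp point (between the pads) lies 6 mm ahead of it (finger_overhang is the distance from the TCP to the fingertips, in m); z points along the fingers, x is the direction in which the jaws open and shut, and the axes are right-handed (so a half turn about z gives the same grasp; the last joint's range is limited). The gripper opens to 85 mm and grips with 20 to 120 N. Pads are 22 mm wide; open, the fingers measure 114 mm over their backs; the gripper's body (76 mm by 85 mm) begins 54 mm behind the grasp point. The pads swing forward as they close: fully open they stand 13 mm farther back than shut.
Start: joints at [1.048, 0.13, 1.488, -0, 1.523, -0.085], TCP at [0.254, 0.543, 0.256] pointing down, gripper open.
Joint ranges: [-2.96, 2.96], [-0.89, 2.26], [0.02, 2.5], [-1.34, 4.48], [0, 2.73], [-2.66, 2.66]. Speed limits (rad/s): [2.39, 2.39, 2.79, 3.14, 3.14, 3.14].

INTERFACE

Orientations are given as a rotation vector (axis times angle).
In Python, from bench import goto, movel, movej, open_gripper, clamp, sleep, solve_ik, state, grab_frame, camera_info, PlanningError, close_job, finger_overhang gives the robot as it stands. The module is installed in compiled form; this text tells all that it offers. Calls block until the motion is done:
- goto(position, orientation): joint-space move of the TCP to a pose.
- movel(position, orientation=None, vel=0.15): straight line of the TCP; orientation=None keeps the orientation; vel is the mean speed in m/s.
- movej(angles): joint-space move.
- open_gripper() and clamp(grasp_force=None): open the fingers fully, or close them until they stop; grasp_force is the grip in N (None keeps the last).
- sleep(seconds).
- solve_ik(position, orientation): joint angles nearest the present ones, or None.
- state(): the state.
- grab_frame(name): name is "side" or "top" or "wrist"; returns the picture (480x640x3 uint8, blue, green, red); there is no depth.
- camera_info(name): a dict with "camera_matrix" (3x3 intrinsics, pixels), "extrinsics" (4x4, takes a point from world to camera coordinates). Camera axes: x right, y up, looking along -z (the intrinsics and any distortion apply to the point x, -y, -z); pixel columns grow to the right and rows downward; lengths in m; the calibration is good to about 2 mm. A picture is of the moment at which its call begins: read the wrist's pose just before it. camera_info takes no time and is no camera call; for the wrist camera it gives the pose at the moment of the call.
A pose or a line that the arm cannot do raises PlanningError and nothing moves.
- close_job(): hands the job in, once; it reports no verdict.
The state is a dict: "clock": time; "joints": joint angles; "qvel": joint speeds; "tau": joint torques, N m; "position": TCP position; "tool_rot": TCP orientation; "wrist_force": force on the tool from outside, world axes, zero at the start; "wrist_torque": the same for the moment, N m; "grip_width": finger opening in m.
Only numpy, scipy, OpenCV 4.12 (cv2) and the standard library are available. Lean on these libraries where they do the work, as an engineer would, in place of code of your own. Each camera call takes 0.05 s, during which the arm holds its last target. There are 200 camera calls.

## Working session

There is one attempt and no reset: what is moved stays moved. The work goes in short steps, each a Python script; the robot and the scene stay as the last script left them, time stands still between calls to the robot, and variables do not carry over. Pictures are saved under pics/ and viewed, about 12 in all and at most 16, crops included, and the job is handed in when it is done.

```bash
mkdir -p pics
python3 - <<'E'
from bench import *
import cv2
for n in("top","side"):
    cv2.imwrite(f"pics/{n}0.png",grab_frame(n))
    c=camera_info(n);print(n,c["camera_matrix"],c["extrinsics"],[k for k in c])
s=state();print(s["clock"],s["tool_rot"],finger_overhang)
E
```

```text
top [[556.39205779   0.         328.81687239]
 [  0.         556.39205779 229.36433689]
 [  0.           0.           1.        ]] [[-0.07300219 -0.99732991  0.00193263  0.02723001]
 [ 0.97410511 -0.07088615  0.21469604 -0.52700086]
 [-0.21398579  0.01755587  0.976679   -1.35699946]
 [ 0.          0.          0.          1.        ]] ['camera_matrix', 'extrinsics']
side [[468.44600493   0.         318.48765183]
 [  0.         468.44600493 236.82381771]
 [  0.           0.           1.        ]] [[ 9.00753896e-01 -4.34329844e-01 -7.35699336e-05 -4.53870335e-01]
 [ 2.18589789e-01  4.53185586e-01  8.64199820e-01 -2.01657685e-01]
 [-3.75314432e-01 -7.78447436e-01  5.03148752e-01 -1.04720164e+00]
 [ 0.00000000e+00  0.00000000e+00  0.00000000e+00  1.00000000e+00]] ['camera_matrix', 'extrinsics']
0.1 [ 2.65015702e+00  1.68561439e+00 -2.29692607e-03] 0.025
```

View pics/top0.png

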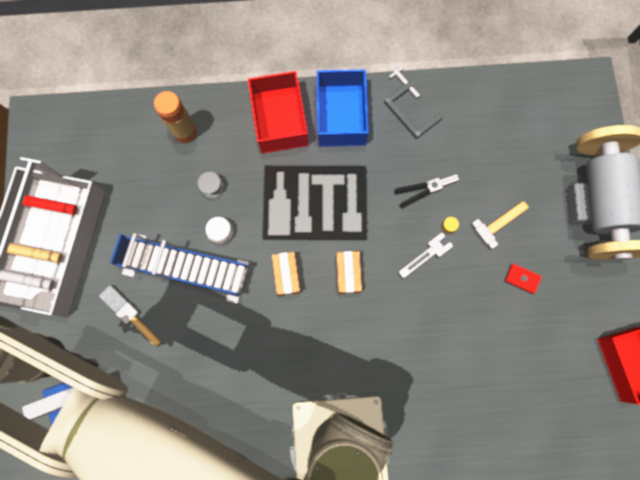

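View pics/side0.png

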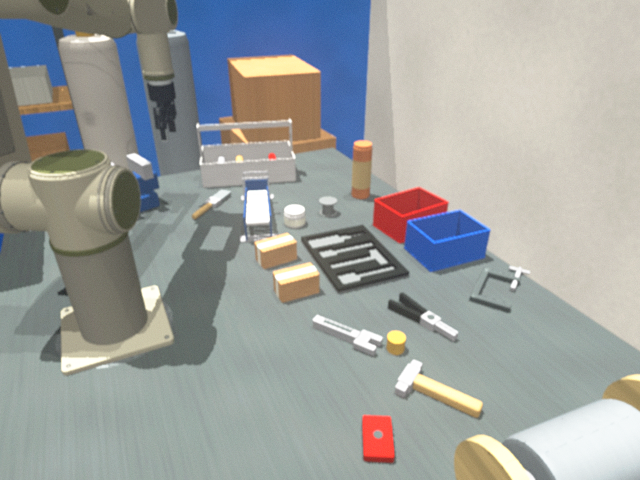

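Top view: pliers at (427,188), wrench (427,255), hammer (500,224), no ratchet. The tray is at (315,202), cartons at (286,273) and (349,271), and the lane at about (185,265) with its upper end on the right, near (245,280). I'll enlarge for measurement.

```bash
cat > h.py <<'E'
from bench import *
import numpy as np, cv2
from scipy.spatial.transform import Rotation as R
def ray(n,u,v,z,ci=None):
    c=ci or camera_info(n);K=c["camera_matrix"];E=c["extrinsics"]
    d=np.array([(u-K[0,2])/K[0,0],-(v-K[1,2])/K[1,1],-1.]);d=E[:3,:3].T@d
    o=-E[:3,:3].T@E[:3,3];return o+d*(z-o[2])/d[2]
def down(a):  # jaws open along world angle a
    return (R.from_euler('z',a)*R.from_euler('x',np.pi)).as_rotvec()
def crop(n,img,x0,y0,x1,y1,s,f):
    c=cv2.resize(img[y0:y1,x0:x1],None,fx=s,fy=s,interpolation=cv2.INTER_CUBIC)
    for x in range((x0//20+1)*20,x1,20):
        cv2.line(c,(int((x-x0)*s),0),(int((x-x0)*s),6),(0,255,255),1); cv2.putText(c,str(x),(int((x-x0)*s)+2,14),0,.35,(0,255,255),1)
    for y in range((y0//20+1)*20,y1,20):
        cv2.line(c,(0,int((y-y0)*s)),(6,int((y-y0)*s)),(0,255,255),1); cv2.putText(c,str(y),(8,int((y-y0)*s)+4),0,.35,(0,255,255),1)
    cv2.imwrite(f,c)
E
python3 - <<'E'
from h import *
im=cv2.imread("pics/top0.png")
crop("top",im,380,160,540,280,5,"pics/c1.png")
crop("top",im,105,155,375,310,2.95,"pics/c2.png")
w=camera_info("wrist");print(w);s=state();print(s["position"])
for u,v in[(315,202),(427,188),(427,255),(500,224),(286,273),(349,271),(245,280)]:print(u,v,ray("top",u,v,.02).round(3))
E
```

```text
{'camera_matrix': array([[352.16894604,   0.        , 314.84113889],
       [  0.        , 352.16894604, 238.93766093],
       [  0.        ,   0.        ,   1.        ]]), 'extrinsics': array([[ 0.4228488 ,  0.90619963, -0.00106003, -0.59851543],
       [-0.87392086,  0.40747698, -0.26499969,  0.03438263],
       [-0.23971068,  0.11298118,  0.96424792, -0.37861514],
       [ 0.        ,  0.        ,  0.        ,  1.        ]])}
[0.25413299 0.5430296  0.25535387]
315 202 [0.612 0.019 0.02 ]
427 188 [ 0.629 -0.28   0.02 ]
427 255 [ 0.45 -0.26  0.02]
500 224 [ 0.518 -0.46   0.02 ]
286 273 [0.429 0.106 0.02 ]
349 271 [ 0.423 -0.056  0.02 ]
245 280 [0.419 0.212 0.02 ]
```

View pics/c1.png

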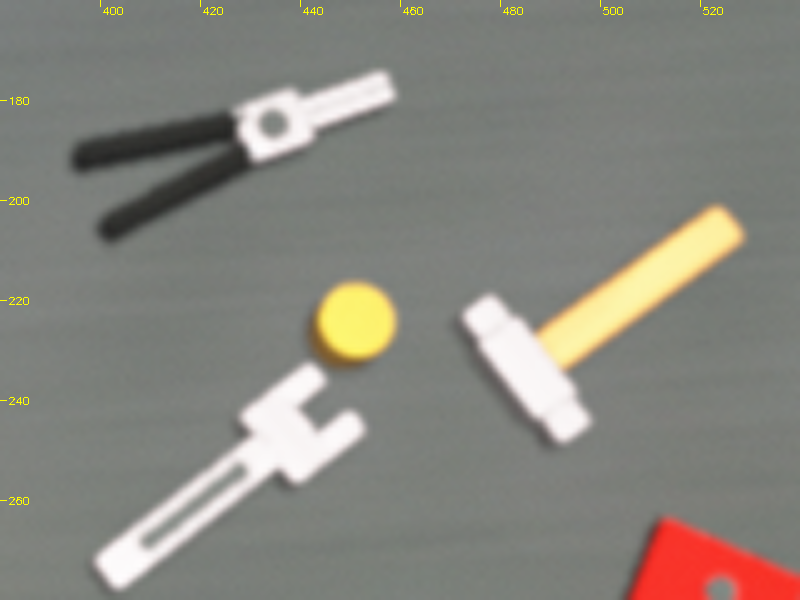

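View pics/c2.png

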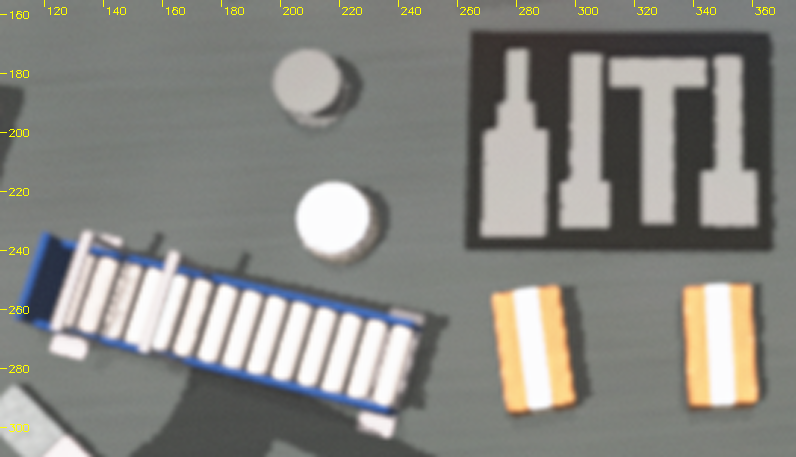

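```bash
cat >> h.py <<'E'
def c1(x,y,z): return ray("top",380+(x+.5)/5-.5,160+(y+.5)/5-.5,z)
def c2(x,y,z): return ray("top",105+(x+.5)/2.95-.5,155+(y+.5)/2.95-.5,z)
def look(xy,a,h,zt=.02,name=None):
    """go so that the wrist camera axis meets (xy,zt) from TCP height h; save picture + calibration"""
    s=state();E=camera_info("wrist")["extrinsics"];T=R.from_rotvec(s["tool_rot"])
    oc=T.inv().apply(-E[:3,:3].T@E[:3,3]-s["position"]);dc=T.inv().apply(-E[2,:3])
    N=R.from_rotvec(down(a));o=N.apply(oc);d=N.apply(dc)
    t=(zt-h-o[2])/d[2];p=np.array([*xy,zt])-o-d*t
    goto(p,down(a));sleep(.3)
    ci=camera_info("wrist");im=grab_frame("wrist")
    if name: cv2.imwrite(f"pics/{name}.png",im);np.savez(f"pics/{name}.npz",K=ci["camera_matrix"],E=ci["extrinsics"])
    return im
def wray(name,u,v,z):
    c=np.load(f"pics/{name}.npz");return ray("wrist",u,v,z,dict(camera_matrix=c["K"],extrinsics=c["E"]))
E
python3 - <<'E'
from h import *
ang=lambda a,b:np.arctan2(*(b-a)[1::-1])
t=[c2(*p,.017) for p in[(471,32),(771,33),(772,248),(465,249)]];tc=np.mean(t,0)
print("tray",tc.round(4),[np.linalg.norm(t[i]-t[i-1]).round(3) for i in range(4)],ang(t[0],t[1])+np.pi/2)
for n,a,b,h in[("pl",(90,193),(386,85),96),("wr",(108,575),(335,399),78),("ha",(730,220),(527,370),92)]:
    A,B=c1(*a,.024),c1(*b,.024);print(n,A.round(3),B.round(3),np.linalg.norm(B-A).round(3),ang(A,B).round(3))
for q in([(492,295),(557,286),(575,402),(508,412)],[(683,287),(750,284),(759,404),(688,406)]):
    t=[c2(*p,.056) for p in q];print("carton",np.mean(t,0).round(4),[np.linalg.norm(t[i]-t[i-1]).round(3) for i in range(4)],ang(t[3],t[0]),ang(t[2],t[1]))
s=state();E=camera_info("wrist")["extrinsics"];T=R.from_rotvec(s["tool_rot"])
print("cam in tool",T.inv().apply(-E[:3,:3].T@E[:3,3]-s["position"]),T.inv().apply(-E[2,:3]),T.as_matrix()[:,0])
for a in(np.pi/2,-np.pi/2,0,np.pi):print(a,solve_ik([.5,0,.25],down(a)))
E
```

```text
tray [0.6136 0.0197 0.017 ] [np.float64(0.201), np.float64(0.273), np.float64(0.2), np.float64(0.271)] -0.07590572971293974
pl [ 0.606 -0.199  0.024] [ 0.653 -0.362  0.024] 0.17 -1.285
wr [ 0.403 -0.188  0.024] [ 0.486 -0.315  0.024] 0.151 -0.992
ha [ 0.567 -0.533  0.024] [ 0.494 -0.416  0.024] 0.138 2.123
carton [0.425  0.1053 0.056 ] [np.float64(0.101), np.float64(0.056), np.float64(0.1), np.float64(0.057)] 0.08267311546584918 0.09192882769481696
carton [ 0.4164 -0.053   0.056 ] [np.float64(0.102), np.float64(0.057), np.float64(0.103), np.float64(0.06)] -0.0345285010248786 -0.010874947147967051
cam in tool [-0.00091962 -0.06786839 -0.1181926 ] [8.97232911e-04 2.65114001e-01 9.64216657e-01] [ 0.42394196  0.90568784 -0.00165881]
1.5707963267948966 [-1.02579807e-01 -1.39958670e-01  1.76914712e+00 -4.44089210e-16
  1.51240421e+00 -1.67337613e+00]
-1.5707963267948966 [-1.02579807e-01 -1.39958670e-01  1.76914712e+00 -4.44089210e-16
  1.51240421e+00  1.46821652e+00]
0 [-1.02579807e-01 -1.39958670e-01  1.76914712e+00 -4.44089210e-16
  1.51240421e+00 -1.02579807e-01]
3.141592653589793 None
```

Run:
```python
from h import *
L=c2(225,325,.05);print(L)
im=look((.60,.02),np.pi/2-.076,.22,.017,"w_tray")
crop("w",im,100,90,500,390,2,"pics/w_tray_v.png")
im=look((.45,.30),np.pi/2,.22,.05,"w_lane")
print(state()["clock"])
```

```text
[0.46496593 0.36677511 0.05      ]
4.1917
```

View pics/w_tray_v.png

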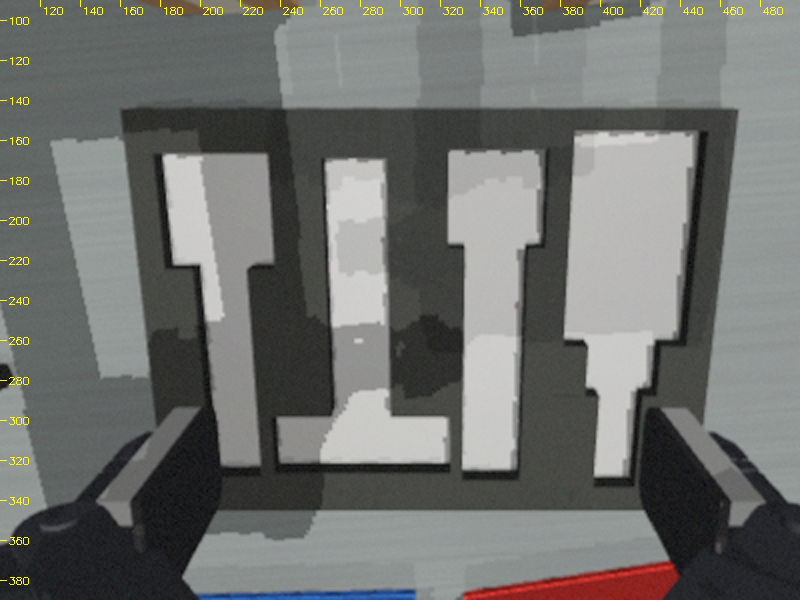

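View pics/w_lane.png

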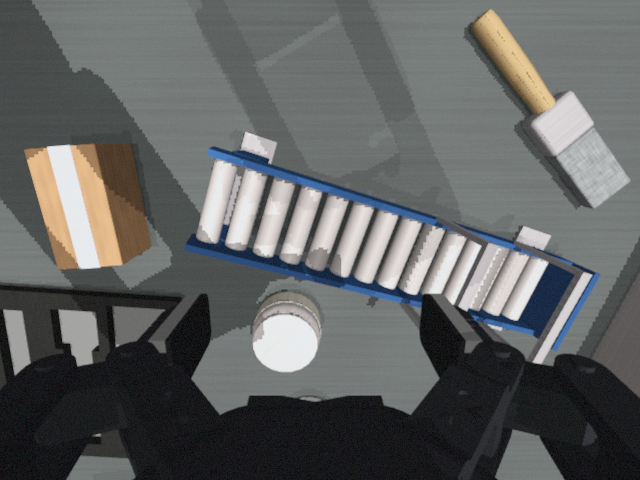

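Run:
```python
from h import *
f=lambda x,y:(100+(x+.5)/2-.5,90+(y+.5)/2-.5)
P=lambda x,y,z:wray("w_tray",*f(x,y),z)
A,B=P(122,110,.017),P(738,110,.017);d=B-A;th=np.arctan2(d[1],d[0])-np.pi/2
print("tray -x edge",A.round(4),B.round(4),np.linalg.norm(d).round(4),th.round(4))
C,D=P(190,510,.017),P(703,510,.017);d2=D-C;print("far edge th",(np.arctan2(d2[1],d2[0])-np.pi/2).round(4))
X=np.array([np.cos(th),np.sin(th)]);Y=np.array([-X[1],X[0]]);cen=(A+B)[:2]/2+.1*X;print("cen",cen.round(4),"far edge x",(C[:2]-cen)@X,(D[:2]-cen)@X)
def loc(x,y,z):p=P(x,y,z)[:2]-cen;return p@X,p@Y
def mid(l,r,zl,zr):  # y of recess midline at several rows
    return [((loc(*a,zl)[1]+loc(*b,zr)[1])/2,loc(*b,zr)[1]-loc(*a,zl)[1]) for a,b in zip(l,r)]
lo,hi=.006,.017
print("wrench head/handle",np.round(mid([(162,154),(172,264),(202,280),(219,466)],[(269,154),(274,264),(248,280),(260,466)],lo,hi),4), loc(215,154,hi)[0],loc(240,467,lo)[0])
print("hammer",np.round(mid([(326,160),(335,414),(277,430)],[(387,160),(391,414),(449,430)],lo,hi),4),loc(355,158,hi)[0],loc(360,464,lo)[0])
print("pliers",np.round(mid([(574,133),(565,337),(585,342),(588,386),(598,392),(595,476)],[(698,133),(680,337),(653,342),(650,386),(636,392),(632,476)],hi,lo),4),loc(630,132,hi)[0],loc(613,477,lo)[0])
# lane triangulation
def lines(n,uv,ci=None):
    a=ray(n,*uv,0,ci);b=ray(n,*uv,.3,ci);return a,(b-a)/np.linalg.norm(b-a)
def tri(w,t):
    c=np.load("pics/w_lane.npz");ci=dict(camera_matrix=c["K"],extrinsics=c["E"])
    M=0;v=0;L=[lines("wrist",w,ci),lines("top",t)]
    for a,d in L:
        Q=np.eye(3)-np.outer(d,d);M=M+Q;v=v+Q@a
    p=np.linalg.solve(M,v);return p.round(4),[np.linalg.norm((np.eye(3)-np.outer(d,d))@(p-a)).round(4) for a,d in L]
g=lambda x,y:(105+(x+.5)/2.95-.5,155+(y+.5)/2.95-.5)
print(tri((210,150),g(392,410)),tri((188,245),g(423,318)),tri((597,273),g(23,305)),tri((190,246),g(416,322)))
im=cv2.imread("pics/w_lane.png");crop("w",im,170,130,600,370,1.86,"pics/w_lane_v.png")
```

```text
tray -x edge [ 0.504  -0.1081  0.017 ] [0.5241 0.1625 0.017 ] 0.2714 -0.0741
far edge th -0.0747
cen [0.6137 0.0198] far edge x 0.09921075799152076 0.09936926089775307
wrench head/handle [[-0.0981  0.052 ]
 [-0.0987  0.0517]
 [-0.0981  0.0253]
 [-0.0983  0.0244]] -0.08097180801008985 0.08067056260339812
hammer [[-0.0338  0.029 ]
 [-0.0341  0.0293]
 [-0.0348  0.0884]] -0.07920728901401161 0.07896115817880826
pliers [[0.0935 0.0592]
 [0.0945 0.0594]
 [0.0928 0.0364]
 [0.0944 0.0341]
 [0.0935 0.0221]
 [0.095  0.0223]] -0.09055747477086572 0.08661539780853977
(array([0.3779, 0.2235, 0.0765]), [np.float64(0.0012), np.float64(0.0012)]) (array([0.4546, 0.1959, 0.0615]), [np.float64(0.0022), np.float64(0.0022)]) (array([0.4872, 0.5401, 0.0534]), [np.float64(0.0075), np.float64(0.0075)]) (array([0.4512, 0.2009, 0.0714]), [np.float64(0.0009), np.float64(0.0009)])
```

View pics/w_lane_v.png

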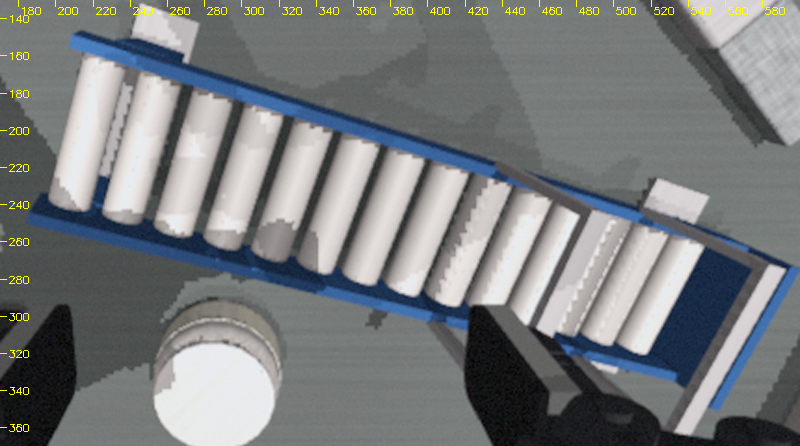

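Run:
```python
from h import *
f=lambda x,y:(170+(x+.5)/1.86-.5,130+(y+.5)/1.86-.5)
P=lambda x,y,z:wray("w_lane",*f(x,y),z)
for h in(.03,.04,.05,.06):
    up,lo=h+.0377,h-.014
    a,b=P(77,32,up),P(795,268,lo);c=P(30,221,up)
    r1=[P(103,57,h+.024),P(70,205,h+.024)];r2=[P(683,238,h-.0155),P(635,350,h-.0155)]
    m1,m2=np.mean(r1,0),np.mean(r2,0)
    print(h,"rail",np.linalg.norm(b-a).round(4),"ang",[np.arctan2(*(q-p)[1::-1]).round(4) for p,q in((a,b),(m1,m2))],"outer w",np.linalg.norm(c-a).round(4),
     "rollers",np.linalg.norm(r1[0]-r1[1]).round(4),np.linalg.norm(r2[0]-r2[1]).round(4),"dist",np.linalg.norm(m2-m1).round(4),m1.round(4),m2.round(4),"upper end",((a+c)/2).round(4))
im=cv2.imread("pics/side0.png");crop("s",im,225,160,315,260,6,"pics/side_lane.png")
```

```text
0.03 rail 0.3763 ang [np.float64(1.2413), np.float64(1.2558)] outer w 0.0832 rollers 0.0679 0.0663 dist 0.3051 [0.4177 0.219  0.054 ] [0.5114 0.5067 0.0145] upper end [0.4142 0.2091 0.0677]
0.04 rail 0.3644 ang [np.float64(1.2408), np.float64(1.2548)] outer w 0.0801 rollers 0.0655 0.0642 dist 0.2956 [0.4161 0.2218 0.064 ] [0.5071 0.5002 0.0245] upper end [0.4126 0.2124 0.0777]
0.05 rail 0.3525 ang [np.float64(1.2403), np.float64(1.2537)] outer w 0.077 rollers 0.0631 0.0622 dist 0.2861 [0.4144 0.2246 0.074 ] [0.5028 0.4938 0.0345] upper end [0.411  0.2157 0.0877]
0.06 rail 0.3407 ang [np.float64(1.2398), np.float64(1.2525)] outer w 0.074 rollers 0.0607 0.0601 dist 0.2765 [0.4128 0.2275 0.084 ] [0.4984 0.4874 0.0445] upper end [0.4094 0.2191 0.0977]
```

View pics/side_lane.png

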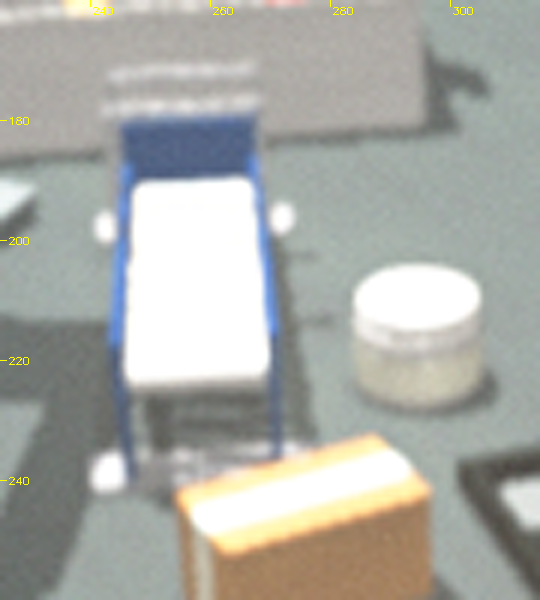

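Run:
```python
from h import *
f=lambda x,y:(170+(x+.5)/1.86-.5,130+(y+.5)/1.86-.5)
g=lambda x,y:(225+(x+.5)/6-.5,160+(y+.5)/6-.5)
c=np.load("pics/w_lane.npz");ci=dict(camera_matrix=c["K"],extrinsics=c["E"])
def tri(w,s):
    M=0;v=0;L=[]
    for n,uv,k in(("wrist",f(*w),ci),("side",g(*s),None)):
        a=ray(n,*uv,0,k);d=ray(n,*uv,.3,k)-a;d/=np.linalg.norm(d);Q=np.eye(3)-np.outer(d,d);M=M+Q;v=v+Q@a;L.append((a,Q))
    p=np.linalg.solve(M,v);return p.round(4),[np.linalg.norm(Q@(p-a)).round(4) for a,Q in L]
print("rail robot side",tri((75,38),(107,345)),"rail far",tri((35,215),(277,335)))
print("first roller robot end",tri((95,60),(128,380)),"far end",tri((60,208),(267,375)))
print("last roller robot end",tri((690,240),(140,180)),"far",tri((640,350),(250,180)))
```

```text
rail robot side (array([0.3757, 0.2263, 0.0843]), [np.float64(0.001), np.float64(0.001)]) rail far (array([0.4489, 0.2032, 0.0826]), [np.float64(0.0023), np.float64(0.0023)])
first roller robot end (array([0.3849, 0.2277, 0.0628]), [np.float64(0.0011), np.float64(0.0011)]) far end (array([0.448 , 0.2075, 0.061 ]), [np.float64(0.0016), np.float64(0.0016)])
last roller robot end (array([0.4765, 0.5047, 0.0342]), [np.float64(0.0027), np.float64(0.0027)]) far (array([0.54  , 0.4951, 0.0254]), [np.float64(0.0019), np.float64(0.0019)])
```

```bash
cat >> h.py <<'E'
PSI=1.254;DIR=np.array([np.cos(PSI),np.sin(PSI),0]);LY=np.array([-DIR[1],DIR[0],0]);T9=np.radians(9)
NRM=np.sin(T9)*DIR+np.array([0,0,np.cos(T9)])
def fz(): return float(np.array(state()["wrist_force"])[2])
def lower(p,o,dmax,step=.002,thr=6):
    """step down along -z until the upward force rises by thr"""
    p=np.array(p,float);f0=fz();d=0
    while d<dmax:
        d+=step;movel(p-[0,0,d],o,vel=.05);f=fz()
        if abs(f-f0)>thr: break
    print("lowered",round(d,4),"df",round(f-f0,1),"grip",round(state()["grip_width"],4));return d
def carton(xy,yaw):
    a=yaw-np.pi/2;p=np.array([*xy,.045])
    open_gripper();goto(p+[0,0,.09],down(a));movel(p,vel=.2);clamp(50);print("grip",state()["grip_width"],fz())
    movel(p+[0,0,.11],vel=.25);print("lifted",state()["grip_width"],fz())
    o=(R.from_rotvec(T9*LY)*R.from_rotvec(down(PSI-np.pi/2))).as_rotvec()
    c=np.array([.4341,.2808,.0879])+NRM*.017
    goto(c+[0,0,.07],o);print("at lane",state()["grip_width"],fz())
    movel(c+[0,0,.012],o,vel=.15);lower(c+[0,0,.012],o,.024);print(state()["position"]-c)
    open_gripper();movel(state()["position"]+[0,0,.09],vel=.25)
    sleep(1.5);cv2.imwrite(f"pics/top_{state()['clock']:.0f}.png",grab_frame("top"));print(state()["clock"])
E
python3 - <<'E'
from h import *
carton((.425,.1053),.087)
E
ls pics
```

```text
grip 0.05539363081183992 6.006670475553951
lifted 0.055118021190125197 -5.361927426341631
at lane 0.055283622321049865 -4.2183419470219565
lowered 0.01 df 7.8 grip 0.0555
[0.00046604 0.00113182 0.00342101]
13.2583
c1.png
c2.png
side0.png
side_lane.png
top0.png
top_13.png
w_lane.npz
w_lane.png
w_lane_v.png
w_tray.npz
w_tray.png
w_tray_v.png
```

Run:
```python
from h import *
im=look((.45,.33),np.pi/2,.24,.05,"w_l2");crop("w",im,100,60,640,440,1.2,"pics/w_l2v.png")
```

```text
(no output)
```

View pics/w_l2v.png

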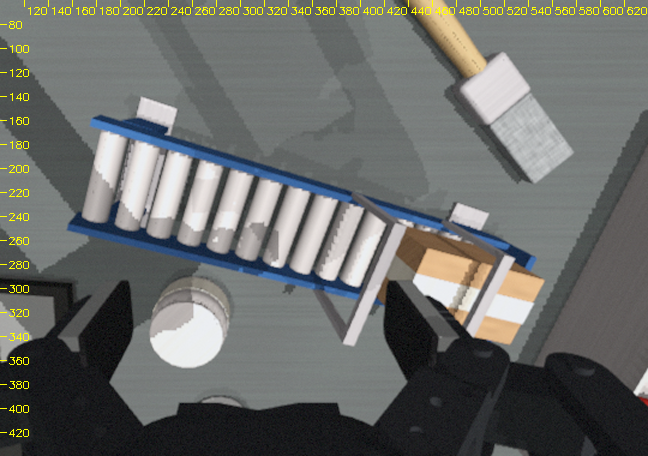

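The first carton is against the stop, with its top at about (500,285) in this picture. Next, carton b.

Run:
```python
from h import *
carton((.4164,-.053),-.022)
look((.45,.33),np.pi/2,.24,.05,"w_l3")
L=cv2.imread("pics/w_l3.png")[90:400,140:620]
P=look((.63,-.28),np.pi/2,.20,.024,"w_pl");
W=look((.45,-.26),np.pi/2,.20,.024,"w_wr");
H=look((.515,-.46),np.pi/2,.20,.024,"w_ha");print(state()["clock"])
cv2.imwrite("pics/m1.png",np.vstack([np.hstack([cv2.resize(L,(400,300)),cv2.resize(P,(400,300))]),np.hstack([cv2.resize(W,(400,300)),cv2.resize(H,(400,300))])]))
```

```text
grip 0.05536025583953229 6.458930564766704
lifted 0.055259477632610646 -4.611007242320387
at lane 0.055185080243665065 -4.410478539660469
lowered 0.01 df 7.7 grip 0.0552
[0.00045646 0.00110147 0.00338054]
24.6
31.5333
```

View pics/m1.png

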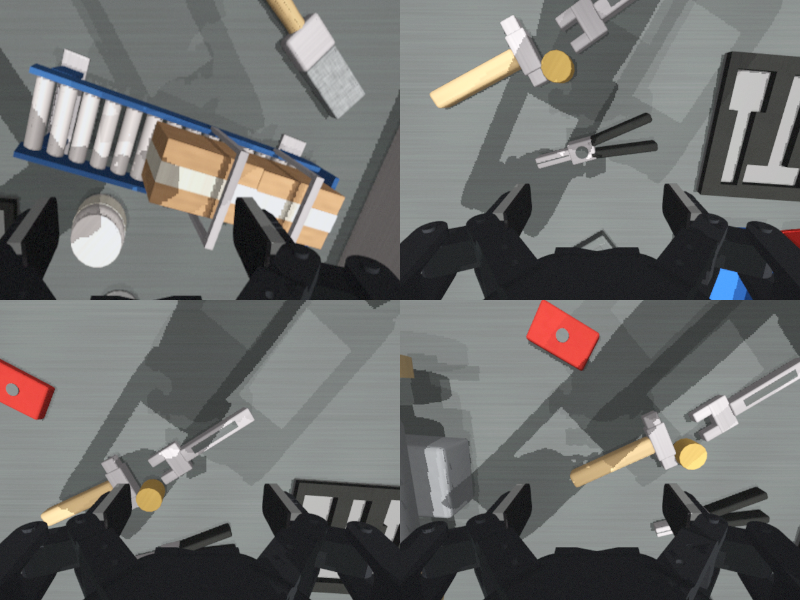

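Both cartons are home, one behind the other. The hammer has been knocked and its head is now next to the bushing. I'll enlarge the views for grasping.

Run:
```python
from h import *
im=cv2.imread("pics/w_pl.png");crop("w",im,40,0,440,290,2,"pics/v1.png")
im=cv2.imread("pics/w_wr.png");crop("w",im,130,150,420,350,2.75,"pics/v2.png")
```

```text
(no output)
```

View pics/v1.png

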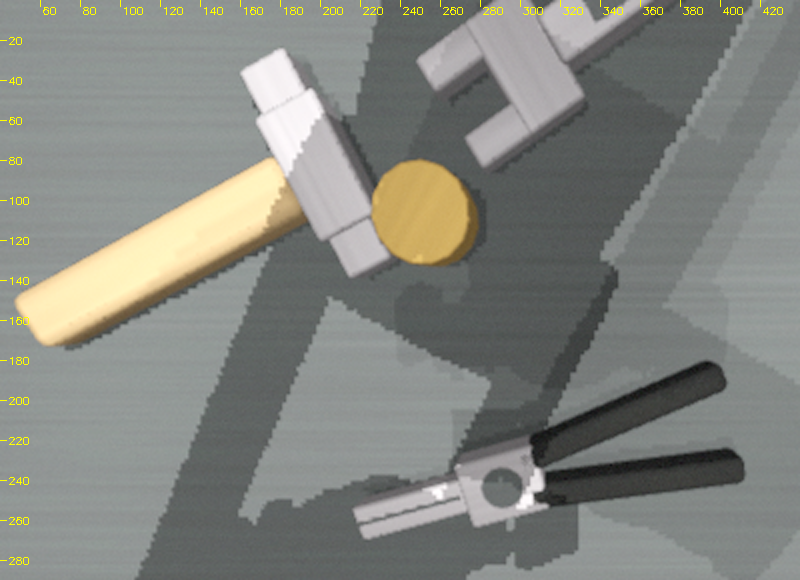

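View pics/v2.png

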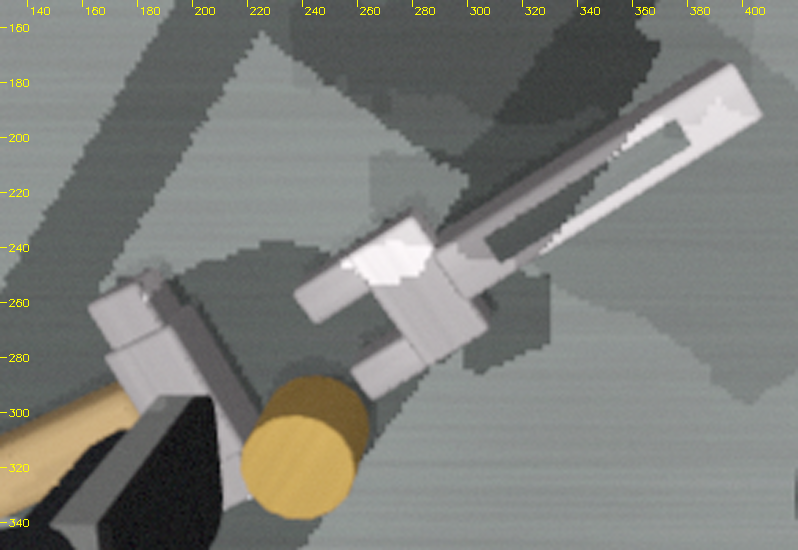

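```bash
cat >> h.py <<'E'
CEN=np.array([.6137,.0198]);TH=-.0745
REC=dict(wrench=((0,-.0983),np.pi),hammer=((.0165,-.034),0),pliers=((.008,.094),0))
def recess(n):
    (x,y),t=REC[n];c,s=np.cos(TH),np.sin(TH);return CEN+[c*x-s*y,s*x+c*y],TH+t
def plan(n,xy,yaw,h=.038):
    q,ty=recess(n);best=None
    for off in(np.pi/2,-np.pi/2):
        for k in(-2*np.pi,0,2*np.pi):
          for m in(-2*np.pi,0,2*np.pi):
            a,b=yaw+off+k,ty+off+m
            if abs(a-b)>np.pi+.1: continue
            A=solve_ik([*xy,h+.1],down(a));B=solve_ik([*q,.15],down(b))
            if A is None or B is None: continue
            c=max(abs(A[5]),abs(B[5]))
            if best is None or c<best[0]: best=(c,a,b)
    return best,q
def pick(n,xy,yaw,h=.038):
    best,q=plan(n,xy,yaw);print(n,best,q.round(4));_,a,b=best
    p=np.array([*xy,h]);open_gripper();goto(p+[0,0,.08],down(a));movel(p,vel=.15);f0=fz();clamp(80);w=state()["grip_width"]
    movel(p+[0,0,.10],vel=.2);print("grip",round(w,4),round(state()["grip_width"],4),"weight",round(fz()-f0,2))
    return b,q
E
python3 - <<'E'
from h import *
ang=lambda a,b:float(np.arctan2(*(b-a)[1::-1]))
f1=lambda x,y,z:wray("w_pl",40+(x+.5)/2-.5,(y+.5)/2-.5,z)
f2=lambda x,y,z:wray("w_wr",130+(x+.5)/2.75-.5,150+(y+.5)/2.75-.5,z)
for z in(.020,.024):
  A,B=f1(732,422,z),f1(360,522,z);u=(B-A)/np.linalg.norm(B-A);print("pliers L",np.linalg.norm(B-A).round(4),ang(A,B),"grip",(B-.076*u).round(4),(A+.096*u).round(4),"pivot",f1(502,487,.024).round(4))
  A,B=f1(31,323,z),f1(290,187,z);h1,h2=f1(262,60,z),f1(372,267,z);u=(B-A)/np.linalg.norm(B-A)
  print("hammer",ang(A,B),"from tail",(A+.092*u).round(4),"head w",np.linalg.norm(h1-h2).round(4),"head axis+90",ang(h1,h2)+np.pi/2,"headmid",((h1+h2)/2).round(4))
  A,B=f2(746,88,z),f2(335,348,z);u=(B-A)/np.linalg.norm(B-A);print("wrench L",np.linalg.norm(B-A).round(4),ang(A,B),"grip",((A+B)/2).round(4))
E
```

```text
pliers L 0.1693 -1.2979458076701496 grip [ 0.6312 -0.2912  0.02  ] [ 0.6319 -0.2938  0.02  ] pivot [ 0.6342 -0.3004  0.024 ]
hammer 2.0094668297494707 from tail [ 0.5259 -0.4112  0.02  ] head w 0.0833 head axis+90 2.026204804457065 headmid [ 0.5051 -0.3702  0.02  ]
wrench L 0.155 -0.989513214344512 grip [ 0.4443 -0.2525  0.02  ]
pliers L 0.1671 -1.2979458076701502 grip [ 0.6298 -0.2901  0.024 ] [ 0.6312 -0.2948  0.024 ] pivot [ 0.6342 -0.3004  0.024 ]
hammer 2.0094668297494716 from tail [ 0.5257 -0.4083  0.024 ] head w 0.0821 head axis+90 2.026204804457065 headmid [ 0.5057 -0.369   0.024 ]
wrench L 0.1529 -0.9895132143445121 grip [ 0.4433 -0.2526  0.024 ]
```

```bash
cat >> h.py <<'E'
def place(b,q,h=.038):
    o=down(b);goto([*q,.15],o);print("over",round(state()["grip_width"],4));z0=h+.019;movel([*q,z0],o,vel=.12)
    X=np.array([np.cos(TH),np.sin(TH)]);Y=np.array([-X[1],X[0]])
    for i,(dx,dy) in enumerate([(0,0),(.002,0),(-.002,0),(0,.0015),(0,-.0015),(.0035,0),(-.0035,0),(.002,.0015),(-.002,-.0015),(.002,-.0015),(-.002,.0015)]):
        r=q+dx*X+dy*Y;movel([*r,z0],o,vel=.05);d=lower([*r,z0],o,.014,.002,10)
        if d>.0105: print("in at",dx,dy);break
    print("tcp z",state()["position"][2],"seat would be",h+.006);return d>.0105
def release():
    open_gripper();p=state()["position"];movel(p+[0,0,.08],vel=.2)
def press(xy,b,top=.030,F=25):
    """closed fingers push on the tool top at xy"""
    clamp(30);goto([*xy,.12],down(b));movel([*xy,top+.025+.008],vel=.15);d=lower([*xy,top+.033],down(b),.014,.001,F)
    z=state()["position"][2];movel([*xy,.12],vel=.2);return z
E
python3 - <<'E'
from h import *
b,q=pick("pliers",(.6315,-.2925),-1.292)
if state()["grip_width"]>.02: print(place(b,q)); print(state()["clock"])
E
```

```text
pliers (np.float64(1.3987826292829642), 6.561981633974483, 7.779481633974482) [0.6287 0.1129]
grip 0.0276 0.0277 weight -6.18
over 0.0276
lowered 0.014 df 17.3 grip 0.0275
in at 0 0
tcp z 0.045202519122402904 seat would be 0.044
True
39.4917
```

Run:
```python
from h import *
release();q,_=recess("pliers")
print(press(q,TH+np.pi/2))
b,q=pick("wrench",(.444,-.2525),-.99)
if state()["grip_width"]>.012: print(place(b,q)); print(state()["clock"])
```

```text
lowered 0.012 df 29.0 grip -0.0
0.054974639627424965
wrench (np.float64(1.4331593033143042), 0.5807963267948966, -1.645296326794897) [ 0.6064 -0.0782]
grip 0.0173 0.0173 weight -6.22
over 0.0177
lowered 0.014 df 13.7 grip 0.0175
in at 0 0
tcp z 0.044753758826776395 seat would be 0.044
True
55.1083
```

Run:
```python
from h import *
release();q,_=recess("wrench")
print(press(q,TH+np.pi/2))
im=look((.53,-.41),np.pi/2,.17,.024,"w_h2")
crop("w",im,180,120,480,330,2.6,"pics/v3.png")
```

```text
lowered 0.012 df 31.8 grip -0.0002
0.054932928830199956
```

View pics/v3.png

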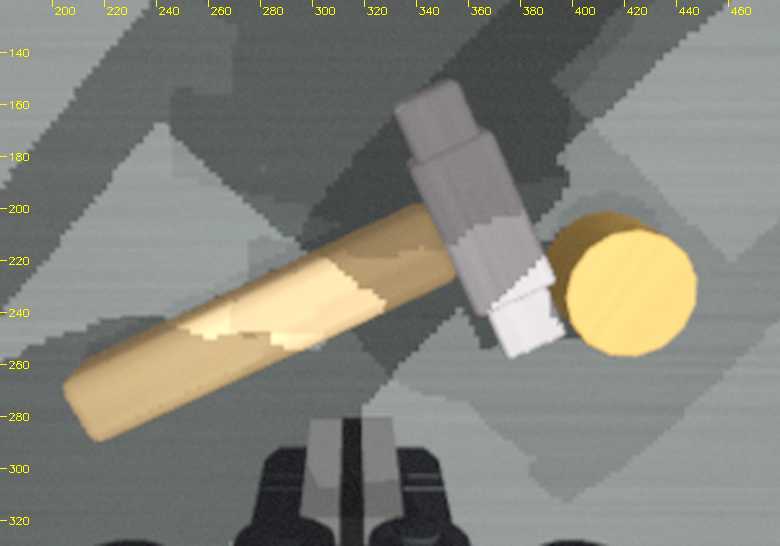

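Run:
```python
from h import *
ang=lambda a,b:float(np.arctan2(*(b-a)[1::-1]))
f=lambda x,y,z:wray("w_h2",180+(x+.5)/2.6-.5,120+(y+.5)/2.6-.5,z)
for z in(.02,.024):
  A,B=f(81,414,z),f(441,242,z);F=f(521,206,z);h1,h2=f(428,95,z),f(537,345,z)
  u=(F-A)/np.linalg.norm(F-A);print(z,"L",np.linalg.norm(F-A).round(4),ang(A,B),ang(A,F),ang(h1,h2)+np.pi/2,"headw",np.linalg.norm(h1-h2).round(4),"grip tail",(A+.092*u).round(4),"head",(F-.06*u).round(4))
```

```text
0.02 L 0.1498 2.030206330147131 2.02616948831648 2.0125209861909927 headw 0.0826 grip tail [ 0.5251 -0.4111  0.02  ] head [ 0.5261 -0.413   0.02  ]
0.024 L 0.1476 2.0302063301471307 2.02616948831648 2.012520986190993 headw 0.0814 grip tail [ 0.5235 -0.4098  0.024 ] head [ 0.5255 -0.4138  0.024 ]
```

Run:
```python
from h import *
b,q=pick("hammer",(.5253,-.4118),2.023)
if state()["grip_width"]>.012: print(place(b,q)); print(state()["clock"])
```

```text
hammer (np.float64(1.5392257617749285), -5.830981633974483, -7.928481633974483) [ 0.6276 -0.0153]
grip 0.0215 0.0217 weight -5.41
over 0.0213
lowered 0.014 df 14.9 grip 0.0215
in at 0 0
tcp z 0.044942185155984936 seat would be 0.044
True
74.425
```

Run:
```python
from h import *
release();X=np.array([np.cos(TH),np.sin(TH)])
for n,ds in(("hammer",(0,-.06)),("wrench",(0,)),("pliers",(0,))):
    q,_=recess(n)
    for d in ds: print(n,d,press(q+d*X,TH+np.pi/2))
open_gripper()
im=look((.59,.02),np.pi/2+TH,.22,.017,"w_t2")
L=look((.45,.33),np.pi/2,.24,.05,"w_l4");sleep(0)
movej([1.048,.13,1.488,0,1.523,-.085]);t=grab_frame("top");print(state()["clock"])
crop("w",im,100,80,500,380,2,"pics/v4.png")
cv2.imwrite("pics/v5.png",np.vstack([cv2.resize(t[140:320,90:560],(780,299),interpolation=3),cv2.resize(L[90:390],(640,300))[:, :].copy() if 0 else cv2.copyMakeBorder(cv2.resize(L[90:390],(640,300)),0,0,0,140,0)]))
```

```text
lowered 0.012 df 30.3 grip 0.0
hammer 0 0.0549431595795716
lowered 0.011 df 26.5 grip -0.0
hammer -0.06 0.05497765609478311
lowered 0.011 df 25.2 grip -0.0001
wrench 0 0.05498006509379618
lowered 0.012 df 29.8 grip 0.0001
pliers 0 0.05496763732288055
101.3667
```

View pics/v4.png

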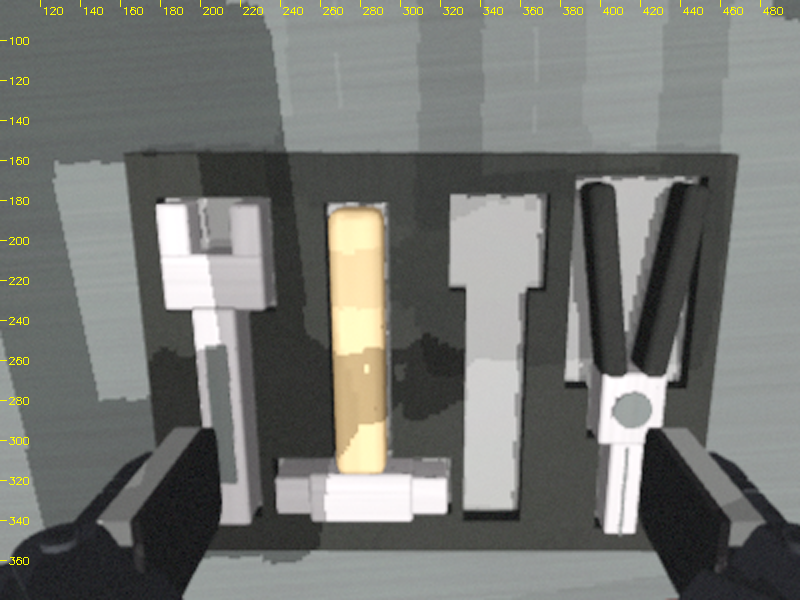

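View pics/v5.png

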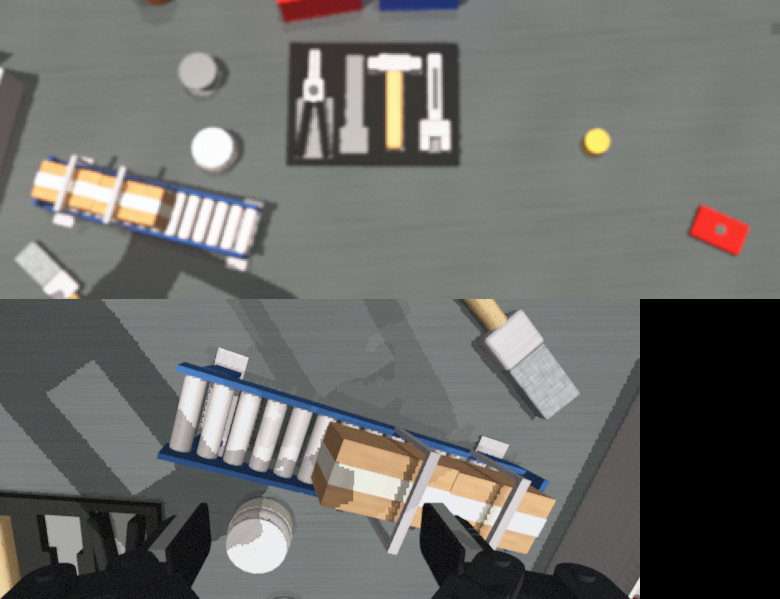

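```bash
python3 -c "
from bench import *
close_job();print(state()['clock'])"
```

```text
the job is handed in; nothing more can be done
the job is handed in; nothing more can be done
```

The bench is cleared and the job is handed in. The robot's clock read about 101 s at the last check.

- **Cartons:** I set both one after the other on the upper end of the lane. The first rolled to the stop and the second ran up behind it; I judged this by eye in the last pictures and did not measure their distance from the target places.
- **Tools:** The wrench, pliers and hammer went straight into their own recesses, the right way round, and I pressed each one down. There was no ratchet on the bench.
- **Knocked hammer:** The hammer had been knocked against the bushing partway through, so I measured it again before picking it up.
- **Seating check:** Pressing with closed fingertips at 25–32 N stopped at 30 mm above the bench on all three tools, which is the fully-home height. The final tray picture shows them in place; I did not work out the remaining sideways offset or angle in numbers.
- **Rest of the bench:** The bushing is within a pixel of where it started. The spool, tin, magnet and the part of the brush in view look unmoved in the final pictures, though I did not measure them.

No grip slip was seen and no check failed. The one disagreement was in lengthways picture measurements of the tools, 2–5 mm from end to end; I used averaged grip points.

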